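# Lock a plaque blank in the roller clamp

### The arm

A 6-joint arm with a two-finger parallel gripper is mounted at the origin on a cart in front of the work surface, level with it; the furniture and walls round the work are solid. World frame = base frame: x ahead of the robot, y to its left, z up, the work surface at z = 0. Lengths are in m, angles in rad, forces in N, time in s.
With the tool pointing down it reaches from about 0.3 to 0.825 m from the base axis. Payload 5.4 kg.
Tool frame: the origin (TCP) lies on the front face of the gripper's body, between the roots of the fingers; the fingertips stand 88 mm ahead of it and the grasp point (between the pads) lies 69 mm ahead of it; z points along the fingers, y is the line along which they close (so a half turn about z gives the same grasp; the last joint's range is limited). The gripper opens to 92 mm and grips with 3 to 60 N. Pads are 20 mm wide; open, the fingers measure 128 mm over their backs; the gripper's body (75 mm by 189 mm) begins 69 mm behind the grasp point.
Start: joints at [-1.33, 0.158, 1.597, -0, 1.386, -0.21], TCP at [0.25, -0.518, 0.303] pointing down, gripper open.
Joint ranges: [-2.91, 2.91], [-0.94, 2.29], [0.18, 2.7], [-1.29, 4.43], [0.17, 2.64], [-3, 3]. Speed limits (rad/s): [2.57, 2.57, 3.14, 3.14, 3.14, 3.14].

### API

Orientations are given as a unit quaternion [w, x, y, z].
In Python, from plant import r, imaging, job, nets gives the robot as it stands.
- The arm moves only by the tool send_rows, never from a script. Its arguments are lists of equal length, an entry for each row: "delta_pos": the shift along the tool's x, y, z in units of 50 mm (1.0 is 50 mm), a list of three; "angular": the turn, a rotation vector about the tool's x, y, z in units of 5 degrees (1.0 is 5 degrees), a list of three. A call has 1 to 12 rows; each row shifts and turns the commanded pose from where the row before left it, along the tool's axes as they then stand; what a row does not reach is not made up. A row lasts 1/8 s, in which the tool goes at most 62.5 mm and 10.7 degrees, less where a joint would pass 70% of its speed; a pose out of reach is approached as far as the arm can. A call is refused whole if a number of a shift passes 1 or a number of a turn 1, either way. A call with a gripper value outside its range is refused whole. "fingers" is the opening, from 0 (shut) to 1 (fully open), set as the call begins (left out, the last holds). The fingers move at their own pace and stop on an object; "newtons" is the grip in N (left out, the last holds). Time passes only in rows, so rows that do not move let the fingers close. It gives the time, the measured TCP pose, the force, the opening and the grip force at its end, in the units of the state.
- r.state(): the state, without advancing time (a new reading comes with each control period).
- imaging.get_image(name): name is "scene" or "top"; returns a dict with "img" (420x560x3 uint8, red, green, blue), "fx", "fy", "cx", "cy" (pixels), "T" (4x4, takes a point from camera to world coordinates). Camera axes: x right, y up, looking along -z (the intrinsics and any distortion apply to the point x, -y, -z); pixel columns grow to the right and rows downward; lengths in m; the calibration is good to about 2 mm. A picture is of the moment at which its call begins. There is no depth.
- job.hand_in(): hands the job in; it is judged then, once.
Trained networks look in a picture, given as the dict that the camera call returned (one of the last four; its "shot" number tells which), for a name from the list of things; names that differ only in an ending like _2 or _b are one class to them, and where a whole thing is asked for, a point or a joint stands for the part that bears it (a point fixed in the world has none). Each returns a list of dicts, best first, with "conf" (0 to 1); they miss things now and then, are a little off and sometimes report something else, mostly with a low value. They report only what shows in the picture. A call takes as long as a camera call.
- nets.cut_out(picture, query): "region" (420x560 bool, what is visible of it) and "bbox" ([left, top, width, height] in pixels, round what is visible of it).
The state is a dict: "time_s": time; "joint_pos": joint angles; "joint_velocities": joint speeds; "joint_efforts": joint torques, N m; "tcp_pos": TCP position; "ee_rot": TCP orientation; "wrist_force": force on the tool from outside, world axes, zero at the start; "torque": the same for the moment, N m; "width": opening from 0.0 (shut) to 1.0 (fully open); "grip_force": force on a finger pad.
Only numpy, scipy, OpenCV 4.12 (cv2) and the standard library are available. Lean on these libraries where they do the work, as an engineer would, in place of code of your own. Each camera call takes 0.05 s, during which the arm holds its last target. There are 200 camera calls.

### The job

Lock the plywood plaque in the roller clamp: push its outer edge, at the clamp's open right-hand side, until its other end is fully home against the clamp's stop rail, then push the loose steel roller from its outer side so that it rolls inward on the plaque, under the two sloping jaws, until it bites and stays wedged by itself, squarely and with its axis between the two engraved lines. Go by feel: how far in it bites is not known beforehand, a light touch will not hold the plaque and ramming dents it, so push the roller firmly, with some 15 newtons, and neither part harder than about 20; then let go, and leave the jar and the vial beside the work alone.

Things in the scene. Friction and masses are not known exactly. Their poses are not given: they have to be found in the camera images.
- clamp: Roller clamp fixed to the table: aluminium bed 190 x 200 x 12 mm. Origin: centre of its underside; x points inward from its open side, to the robot's left within 15 degrees; z up. On the bed: dark guide strips 7 mm high, x -60 to +60 mm, inner faces at y +-57 mm. At x 55 to 73 mm a cross bar on two studs (y +-89 mm, nuts up to 81 mm above the table) carries two jaws over the bed.
- mouth (a point): Point on the bed's top (12 mm above the table) midway below the outer ends of the two jaws; clamp x = 0. Each jaw is 22 mm wide, centred 57 mm to one side of here (clamp y), runs inward to the cross bar, top 70 mm or less above the table. Between them the clamp is open from above, 92 mm wide, and (nearly shut) fingers can follow the roller in there.
- bite (a point): Point 21 mm inward of the mouth at the roller's height, middle of the zone where the roller can bite. The jaws' undersides fall 11 mm per 100 mm inward. Their height is set by the nuts and not reported: the roller's axis may be from 9 mm before to 9 mm past this point when it first touches, and goes about 1 to 5 mm on as it wedges. The engraved lines are 13 mm before and 21 mm past it.
- stop (a point): Middle of the stop rail's face, where it meets the bed: clamp x = 75 mm. The rail is dark, 12 mm high, 130 mm long, across the inner end of the bed; it is rigid, so arriving there at 25 mm/s already gives a knock of 25 N.
- plaque: Plywood blank, 190 (x) x 110 (y) x 9 mm, about 0.16 kg, flat on the bed between the guide strips (1 to 3 mm play each side), its outer end overhanging the bed's open side. Origin: centre of the underside; x along its length, inward. It starts 12 to 30 mm short of the stop rail; home, the origin is at clamp x = -20 mm. Slides with under 5 N. Never more than 40 N, even as a knock.
- outer_edge (a point): Middle of the plaque's outer edge, half way up its 9 mm (16.5 mm above the table): push here, inward. Home, it still stands out 20 mm beyond the side of the bed, so fingertips may go lower than the bed's top there.
- roller: Smooth loose steel roller, 30 mm diameter, 140 mm long, 0.2 to 0.3 kg, across the plaque, 65 to 90 mm inward of its outer edge at first; it may roll a little as the plaque moves. Origin: its centre, 36 mm above the table; y is its axis. Rolls with under 3 N until it touches the jaws; a push of 14 to 18 N then wedges it to stay; 5 N is too little. Never more than 25 N.
- small_jar: Bystander: small dark paint jar with a red lid, 50 mm wide, 67 mm tall, on the table left of the clamp. Origin: centre of its underside.
- vial: Bystander: small vial with a black cap, 20 mm wide, 36 mm tall, on the table at the right, nearer the robot than the clamp. Origin: centre of its underside.

How it is judged:
On the way:
1. the plaque is home against the stop rail while the roller still lies outside the jaws (x of plaque in the frame of clamp between -0.023 and -0.018 m and z of plaque in the frame of clamp below 0.014 m and angle between the x axis of plaque and the x axis of clamp, either way round below 0.035 rad and x of roller in the frame of clamp below -0.01 m), for 0.2 s.
At the end, for the whole second after the job is handed in: Plaque flat and within 3 mm of home on the stop rail; roller let go, at rest, wedged so that it presses on the plaque with over 10 N (it weighs 2 to 3 N), its axis 8 to 42 mm inside the mouth and square within 0.06 rad; jar and vial within 20 mm of their places (x of plaque in the frame of clamp between -0.023 and -0.018 m and z of plaque in the frame of clamp below 0.014 m and angle between the x axis of plaque and the x axis of clamp, either way round below 0.035 rad and contact force between roller and plaque above 10 N and x of roller in the frame of clamp between 0.008 and 0.042 m and angle between the y axis of roller and the y axis of clamp, either way round below 0.06 rad and linear speed of roller below 0.005 m/s and distance of each of small_jar, vial from where it was at the start of the episode below 0.02 m); the robot touches nothing.
It fails at once if the robot pushes the roller harder than 25 N (contact force between any of the fingers, the arm and roller above 25 N).
It fails at once if the robot rams the plaque with more than 40 N (contact force between any of the fingers, the arm and plaque above 40 N).
It fails at once if the jar or the vial is shoved or knocked over (distance of any of small_jar, vial from where it was at the start of the episode above 0.02 m or angle between any of small_jar, vial's own z axis and vertical above 0.5 rad).
It also fails if it takes over 50 s, if anything falls off the work surface, if the arm or the gripper's body presses on something with over 40 N, if the wrist force passes 120 N, or if a joint passes its speed limit or range.

## Working session

There is one attempt and no reset: what is moved stays moved. The work goes in short steps, Python scripts to look and compute and a tool call to move; the robot and the scene stay as the last step left them, time stands still between calls to the robot, and variables do not carry over. Pictures are saved under pics/ and viewed, at most 10 in all, crops included, and the job is handed in when it is done.

Besides the shell and the picture viewer there is one more tool, called as name(argument=value, ...) on one line, values as JSON. send_rows: Moves the arm, as the interface text tells. Its arguments: {"type":"object","properties":{"delta_pos":{"type":"array","items":{"type":"array","items":{"type":"number"}}},"angular":{"type":"array","items":{"type":"array","items":{"type":"number"}}},"fingers":{"type":"number"},"newtons":{"type":"number"}},"required":["delta_pos","angular"]}

```bash
mkdir -p pics; ls; cat > h.py <<'E'
from plant import r, imaging, job, nets
import numpy as np, cv2
def ray(p,u,v):
    d=np.array([(u-p["cx"])/p["fx"],-(v-p["cy"])/p["fy"],-1.0]);T=np.array(p["T"])
    return T[:3,3],T[:3,:3]@d
def at(p,u,v,z):
    o,d=ray(p,u,v);return o+d*(z-o[2])/d[2]
def proj(p,X):
    T=np.array(p["T"]);c=T[:3,:3].T@(np.array(X)-T[:3,3])
    return p["cx"]+p["fx"]*c[0]/-c[2], p["cy"]-p["fy"]*c[1]/-c[2]
E
python3 - <<'E'
from h import *
for n in("top","scene"):
    p=imaging.get_image(n);cv2.imwrite(f"pics/{n}0.png",p["img"][:,:,::-1])
    print(n,[k for k in p],np.round(p["T"],3).tolist(),p["fx"],p["cx"],p["cy"])
    for q in("clamp","plaque","roller","small_jar","vial"):
        for d in nets.cut_out(p,q)[:1]:
            m=d["region"].astype(np.uint8);c=max(cv2.findContours(m,0,1)[0],key=cv2.contourArea)
            print(q,round(d["conf"],2),d["bbox"],m.sum(),cv2.minAreaRect(c))
            if n=="top":
                z={"clamp":.012,"plaque":.021,"roller":.036,"small_jar":.067,"vial":.036}[q]
                print([np.round(at(p,*x,z)[:2],4).tolist() for x in cv2.boxPoints(cv2.minAreaRect(c))])
print(r.state())
E
```

```text
pics
top ['img', 'fx', 'fy', 'cx', 'cy', 'T', 'shot'] [[0.004, 0.987, -0.163, 0.271], [-1.0, 0.002, -0.012, 0.071], [-0.012, 0.163, 0.987, 1.157], [0.0, 0.0, 0.0, 1.0]] 503.81589302967353 277.88970013137015 206.83110205813279
clamp 0.87 [242.3, 146.1, 94.5, 91.7] 2802 ((288.605712890625, 191.54733276367188), (84.95054626464844, 82.8853530883789), 83.1572265625)
[[0.5842, 0.1691], [0.6083, -0.024], [0.409, -0.0449], [0.3859, 0.1429]]
plaque 0.67 [267.7, 161.0, 85.4, 54.2] 3097 ((286.1099853515625, 190.27000427246094), (47.23473358154297, 38.04234313964844), 81.8698959350586)
[[0.5454, 0.1179], [0.5583, 0.0307], [0.4487, 0.0159], [0.4361, 0.1017]]
roller 0.71 [302.6, 155.6, 22.4, 63.5] 855 ((311.66375732421875, 186.97817993164062), (62.645599365234375, 14.802336692810059), 82.40535736083984)
[[0.5717, 0.0344], [0.5763, 0.0008], [0.4326, -0.0167], [0.428, 0.0163]]
small_jar 0.66 [157.9, 173.7, 31.1, 28.6] 544 ((175.26829528808594, 187.41464233398438), (27.798931121826172, 23.11371612548828), 38.65980911254883)
[[0.4927, 0.3519], [0.5337, 0.3215], [0.4944, 0.2718], [0.4538, 0.3024]]
vial
[... 995 characters left out ...]
rray([-1.33011230e+00,  1.58412478e-01,  1.59701252e+00,  1.70892179e-05,
        1.38615531e+00, -2.10111079e-01]), 'joint_velocities': array([-3.33035277e-04, -1.66416407e-03, -2.09764614e-03,  6.59243897e-04,
        1.29405669e-03,  5.55320624e-05]), 'joint_efforts': array([-4.92998497e-04, -3.85378826e+01, -3.22209013e+01,  7.02026440e-02,
        3.10404366e-02, -1.59750630e-05]), 'tcp_pos': array([ 0.25049334, -0.51755901,  0.30268785]), 'ee_rot': array([6.04408451e-06, 9.74705684e-01, 2.23492346e-01, 8.49276067e-06]), 'wrist_force': array([-0.08589829,  0.33914505, -0.04526469]), 'torque': array([-0.03091079, -0.03828621,  0.02109932]), 'grip_force': 0.0, 'width': 0.9995322310606822}
```

```bash
python3 - <<'E'
import cv2
a=cv2.imread("pics/top0.png")[110:270,140:420]
cv2.imwrite("pics/t0c.png",cv2.resize(a,(784,448),interpolation=cv2.INTER_CUBIC))
a=cv2.imread("pics/scene0.png")[120:320,160:410]
cv2.imwrite("pics/s0c.png",cv2.resize(a,(750,600),interpolation=cv2.INTER_CUBIC))
E
```

```text
(no output)
```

View pics/t0c.png

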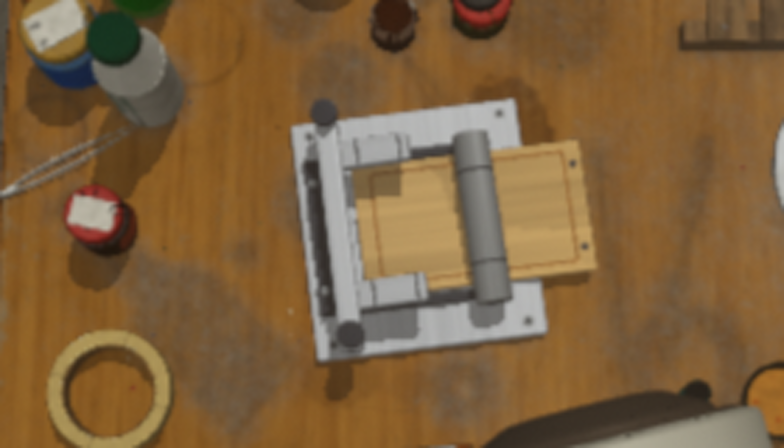

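View pics/s0c.png

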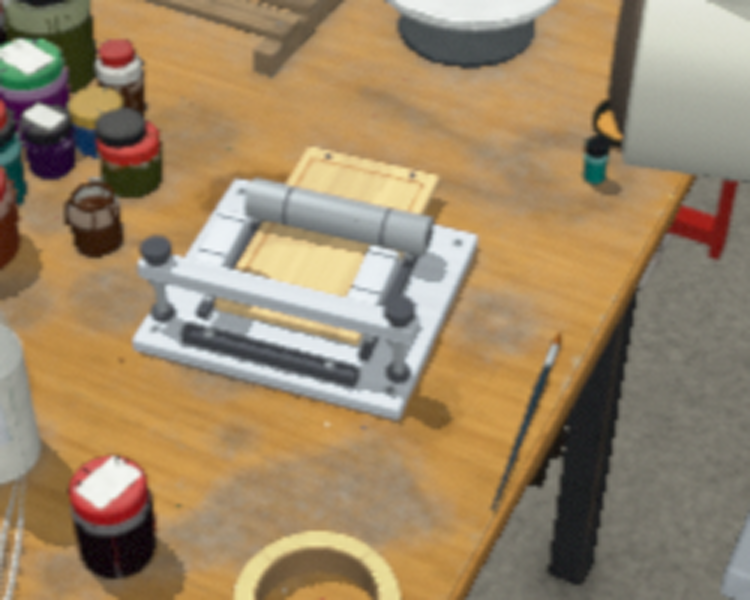

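The top crop (scale 2.8, offset 140,110) shows the bed corners near (293,127), (515,100), (546,331) and (319,358). The plaque's outer edge runs (580,142)–(596,268), and the roller runs (470,132)–(494,300). The roller is outside the jaws, and the jar is at left around (95,215). In the scene view the vial is at about (597,160).

```bash
cat >> h.py <<'E'
def fitrect(pts,):
    pass
E
python3 - <<'E'
from h import *
p=imaging.get_image("top")
f=lambda u,v,z:at(p,140+u/2.8,110+v/2.8,z)[:2]
B=[f(*c,.012) for c in((293,127),(515,100),(546,331),(319,358))]
P=[f(*c,.021) for c in((580,142),(596,268))]
print("bed",np.round(B,4).tolist(),[np.linalg.norm(B[i]-B[i-1]).round(4) for i in range(4)])
print("pl",np.round(P,4).tolist(),np.linalg.norm(P[0]-P[1]))
C=np.mean(B,0);ex=(B[0]-B[1]+B[3]-B[2]);yaw=np.arctan2(ex[1],ex[0])
ey=(B[1]-B[2]+B[0]-B[3]);print("C",C,"yaw x",np.degrees(yaw),"from y",np.degrees(np.arctan2(ey[1],ey[0])))
e=P[0]-P[1];print("plaque yaw y",np.degrees(np.arctan2(e[1],e[0])))
R=[f(*c,.036) for c in((470,132),(494,300))];e=R[0]-R[1];print("roller",np.mean(R,0),np.degrees(np.arctan2(e[1],e[0])),np.linalg.norm(e))
for a in (yaw,):
    ux=np.array([np.cos(a),np.sin(a)]);uy=np.array([-ux[1],ux[0]])
    for n,q in(("pl",np.mean(P,0)),("rol",np.mean(R,0))): print(n,(q-C)@ux,(q-C)@uy)
# scene check with masks
s=imaging.get_image("scene")
d=nets.cut_out(s,"roller")[0]["region"];v,u=np.nonzero(d);print("roller scene",at(s,u.mean(),v.mean(),.036))
d=nets.cut_out(s,"vial")[0]["bbox"];print("vial",at(s,d[0]+d[2]/2,d[1]+d[3]/2,.018))
d=nets.cut_out(s,"clamp")[0]
g=lambda u,v,z:at(s,160+u/3,120+v/3,z)[:2]
print("scene bed",[g(*c,.012).round(4).tolist() for c in((240,181),(477,236),(403,404),(136,338))])
print("scene pl",[g(*c,.021).round(4).tolist() for c in((311,149),(438,178))])
E
```

```text
bed [[0.5817, 0.1638], [0.6052, -0.0222], [0.4103, -0.0453], [0.3877, 0.1397]] [np.float64(0.1955), np.float64(0.1875), np.float64(0.1963), np.float64(0.1864)]
pl [[0.5667, -0.0748], [0.461, -0.0859]] 0.10625285327011437
C [0.49624195 0.05899338] yaw x 97.08598303383475 from y 6.92396569168132
plaque yaw y 5.989187486927413
roller [0.50171234 0.00761414] 7.572847327611905 0.14002176926157672
pl -0.1404341611227434 -0.0002884301668875239
rol -0.051661632091878726 0.0009094732804965349
roller scene [0.50077717 0.012383   0.036     ]
vial [ 0.35957565 -0.15564204  0.018     ]
scene bed [[0.5996, -0.0131], [0.4081, -0.0383], [0.3843, 0.1403], [0.5793, 0.1691]]
scene pl [[0.5634, -0.0637], [0.4587, -0.0769]]
```

send_rows(delta_pos=[[0,0,0],[0,0,0],[0,0,0],[0,0,0],[0,0,0],[0,0,0],[0,0,0],[0,0,0],[0,0,0],[0,0,0],[0,0,0],[0,0,0]], angular=[[0,0,-1],[0,0,-1],[0,0,-1],[0,0,-1],[0,0,-1],[0,0,-1],[0,0,-1],[0,0,-1],[0,0,-1],[0,0,-1],[0,0,-1],[0,0,-1]], fingers=0.22)

```text
time_s: 2.35
tcp_pos: [0.2505, -0.5176, 0.3027]
ee_rot: [0.0, 0.731, 0.682, -0.0]
wrist_force: [0.4, -0.2, -0.8]
width: 0.219
grip_force: 0.0
```

send_rows(delta_pos=[[0,0,0],[0,0,0],[0,0,0],[0,0,0]], angular=[[0,0,-1],[0,0,-1],[0,0,-0.24],[0,0,0]])

```text
time_s: 2.85
tcp_pos: [0.2505, -0.5176, 0.3027]
ee_rot: [0.0, 0.663, 0.749, 0.0]
wrist_force: [0.1, 0.5, -0.1]
width: 0.225
grip_force: 0.0
```

send_rows(delta_pos=[[0.735,0.628,0],[0.735,0.628,0],[0.735,0.628,0],[0.735,0.628,0],[0.735,0.628,0],[0.735,0.628,0],[0.735,0.628,0],[0.735,0.628,0],[0.735,0.628,0],[0.735,0.628,0],[0,0,0]], angular=[[0,0,0],[0,0,0],[0,0,0],[0,0,0],[0,0,0],[0,0,0],[0,0,0],[0,0,0],[0,0,0],[0,0,0],[0,0,0]])

```text
time_s: 4.22
tcp_pos: [0.5182, -0.112, 0.3027]
ee_rot: [-0.0, 0.661, 0.75, 0.0]
wrist_force: [-0.0, -0.2, 0.3]
width: 0.22
grip_force: 0.0
```

send_rows(delta_pos=[[0,0,0.7],[0,0,0.7],[0,0,0.7],[0,0,0.7],[0,0,0.7],[0,0,0.4],[0,0,0]], angular=[[0,0,0],[0,0,0],[0,0,0],[0,0,0],[0,0,0],[0,0,0],[0,0,0]])

```text
time_s: 5.1
tcp_pos: [0.5156, -0.1147, 0.1062]
ee_rot: [-0.002, 0.663, 0.749, -0.001]
wrist_force: [0.5, -0.0, -0.8]
width: 0.216
grip_force: 0.0
```

```bash
python3 - <<'E'
from h import *
a=imaging.get_image("top")["img"][110:270,140:420,::-1]
b=imaging.get_image("scene")["img"][140:260,200:400,::-1]
cv2.imwrite("pics/c1.png",np.vstack([cv2.resize(a,(525,300),interpolation=2),cv2.resize(b,(525,300),interpolation=2)]))
E
```

```text
(no output)
```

View pics/c1.png

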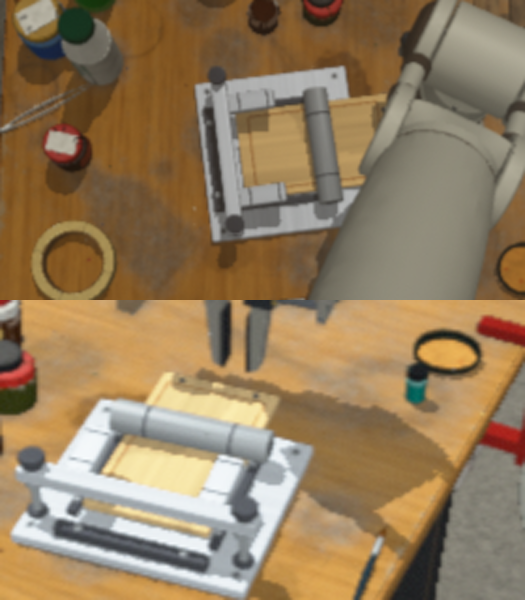

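The tips are outboard of the plaque's edge and centred on it. The roller is still outside the jaws. I'll lower and approach.

send_rows(delta_pos=[[0,0,0.09],[0,0,0.09],[0.05,0,0],[0.05,0,0],[0.05,0,0],[0.05,0,0],[0.05,0,0],[0.05,0,0],[0,0,0]], angular=[[0,0,0],[0,0,0],[0,0,0],[0,0,0],[0,0,0],[0,0,0],[0,0,0],[0,0,0],[0,0,0]])

```text
time_s: 6.32
tcp_pos: [0.5153, -0.0993, 0.0987]
ee_rot: [-0.0, 0.662, 0.749, -0.0]
wrist_force: [-0.2, -0.4, -0.7]
width: 0.222
grip_force: 0.0
```

send_rows(delta_pos=[[0.04,0,0],[0.04,0,0],[0.04,0,0],[0.04,0,0],[0.04,0,0],[0.04,0,0]], angular=[[0,0,0],[0,0,0],[0,0,0],[0,0,0],[0,0,0],[0,0,0]])

```text
time_s: 7.08
tcp_pos: [0.5139, -0.0877, 0.0987]
ee_rot: [0.0, 0.662, 0.749, -0.0]
wrist_force: [0.1, -1.9, -0.7]
width: 0.22
grip_force: 0.9
```

send_rows(delta_pos=[[0.03,0,0],[0.03,0,0],[0.03,0,0],[0.03,0,0],[0.03,0,0],[0.03,0,0],[0.03,0,0],[0.03,0,0]], angular=[[0,0,0],[0,0,0],[0,0,0],[0,0,0],[0,0,0],[0,0,0],[0,0,0],[0,0,0]])

```text
time_s: 8.07
tcp_pos: [0.5124, -0.0756, 0.0987]
ee_rot: [0.0, 0.662, 0.749, -0.0]
wrist_force: [-0.8, -1.9, -1.2]
width: 0.221
grip_force: 1.0
```

send_rows(delta_pos=[[0.02,0,0],[0.02,0,0],[0.02,0,0],[0.02,0,0]], angular=[[0,0,0],[0,0,0],[0,0,0],[0,0,0]])

```text
time_s: 8.57
tcp_pos: [0.5119, -0.0717, 0.0988]
ee_rot: [0.0, 0.662, 0.749, 0.0]
wrist_force: [0.5, -2.7, -0.4]
width: 0.224
grip_force: 1.0
```

send_rows(delta_pos=[[0.02,0,0],[0.02,0,0],[0.02,0,0]], angular=[[0,0,0],[0,0,0],[0,0,0]])

```text
time_s: 8.95
tcp_pos: [0.5116, -0.0687, 0.0987]
ee_rot: [0.0, 0.662, 0.749, 0.0]
wrist_force: [-0.5, -1.5, -0.3]
width: 0.221
grip_force: 1.1
```

send_rows(delta_pos=[[0.015,0,0],[0.015,0,0],[0.015,0,0]], angular=[[0,0,0],[0,0,0],[0,0,0]])

```text
time_s: 9.32
tcp_pos: [0.5113, -0.0665, 0.0987]
ee_rot: [0.0, 0.662, 0.749, 0.0]
wrist_force: [0.1, -2.3, -0.8]
width: 0.218
grip_force: 1.1
```

send_rows(delta_pos=[[0.01,0,0],[0.01,0,0],[0.01,0,0]], angular=[[0,0,0],[0,0,0],[0,0,0]])

```text
time_s: 9.7
tcp_pos: [0.5111, -0.065, 0.0987]
ee_rot: [-0.0, 0.662, 0.749, 0.0]
wrist_force: [0.5, -2.8, 0.2]
width: 0.215
grip_force: 1.1
```

send_rows(delta_pos=[[0.01,0,0],[0.01,0,0],[0.01,0,0]], angular=[[0,0,0],[0,0,0],[0,0,0]])

```text
time_s: 10.07
tcp_pos: [0.5109, -0.0635, 0.0987]
ee_rot: [0.0, 0.662, 0.749, 0.0]
wrist_force: [0.4, -2.4, 0.2]
width: 0.219
grip_force: 1.1
```

send_rows(delta_pos=[[0.01,0,0],[0.01,0,0],[0.01,0,0]], angular=[[0,0,0],[0,0,0],[0,0,0]])

```text
time_s: 10.45
tcp_pos: [0.5113, -0.0627, 0.099]
ee_rot: [0.001, 0.662, 0.749, -0.0]
wrist_force: [2.2, -6.2, -2.4]
width: 0.215
grip_force: 3.3
```

send_rows(delta_pos=[[0.01,0,0],[0.01,0,0],[0.01,0,0]], angular=[[0,0,0],[0,0,0],[0,0,0]])

```text
time_s: 10.82
tcp_pos: [0.5115, -0.0623, 0.0993]
ee_rot: [0.002, 0.662, 0.749, -0.001]
wrist_force: [1.3, -11.2, -1.9]
width: 0.221
grip_force: 5.6
```

send_rows(delta_pos=[[0.01,0,0],[0.01,0,0]], angular=[[0,0,0],[0,0,0]])

```text
time_s: 11.08
tcp_pos: [0.5115, -0.0621, 0.0995]
ee_rot: [0.003, 0.662, 0.749, -0.001]
wrist_force: [1.2, -15.6, -2.3]
width: 0.223
grip_force: 7.2
```

Plaque is home, with firm contact at about 15 N. I'll back off, lift and look at the roller.

send_rows(delta_pos=[[0,0,0],[0,0,0],[-0.02,0,0],[-0.05,0,0],[-0.15,0,0],[-0.15,0,0],[0,0,-0.6],[0,0,-0.6],[0,0,0]], angular=[[0,0,0],[0,0,0],[0,0,0],[0,0,0],[0,0,0],[0,0,0],[0,0,0],[0,0,0],[0,0,0]])

```text
time_s: 12.2
tcp_pos: [0.5142, -0.0786, 0.161]
ee_rot: [0.002, 0.662, 0.749, 0.001]
wrist_force: [0.1, -0.1, -0.2]
width: 0.219
grip_force: 0.0
```

```bash
python3 - <<'E'
from h import *
p=imaging.get_image("top");s=imaging.get_image("scene")
a=p["img"][110:270,140:420,::-1];b=s["img"][140:260,200:400,::-1]
cv2.imwrite("pics/c2.png",np.vstack([cv2.resize(a,(525,300),interpolation=2),cv2.resize(b,(525,300),interpolation=2)]))
for q in (p,s):
    d=nets.cut_out(q,"roller")[0];m=d["region"].astype(np.uint8)
    rc=cv2.minAreaRect(max(cv2.findContours(m,0,1)[0],key=cv2.contourArea))
    w=at(q,*rc[0],.036);print(rc,w.round(4))
    ux=np.array([-.1213,.9926]);print("clamp x",(w[:2]-[.5115,-.0621])@ux-.125)
E
```

```text
((299.8988342285156, 188.0924835205078), (62.64756774902344, 13.30500316619873), 81.25383758544922) [0.4988 0.0353 0.036 ]
clamp x -0.026791112844132353
((268.63763427734375, 199.07020568847656), (62.735809326171875, 14.09119701385498), 12.994616508483887) [0.4966 0.038  0.036 ]
clamp x -0.02381817051570609
```

View pics/c2.png

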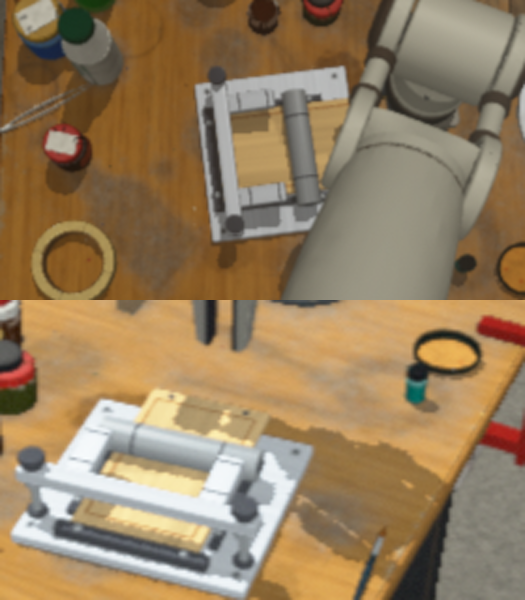

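The roller now lies at about clamp x −25 mm, which is still outside the jaws. The plaque is home. I'll come down behind the roller.

send_rows(delta_pos=[[0.4,-0.05,0],[0.4,0,0],[0.4,0,0],[0,0,0],[0,0,0.3],[0,0,0.3],[0,0,0.3],[0,0,0],[0,0,0]], angular=[[0,0,0],[0,0,0],[0,0,0],[0,0,0],[0,0,0],[0,0,0],[0,0,0],[0,0,0],[0,0,0]])

```text
time_s: 13.52
tcp_pos: [0.503, -0.0189, 0.1137]
ee_rot: [0.0, 0.663, 0.749, 0.0]
wrist_force: [0.8, -0.3, 0.1]
width: 0.222
grip_force: 0.0
```

send_rows(delta_pos=[[0.05,0,0],[0.05,0,0],[0.05,0,0],[0.05,0,0],[0.05,0,0],[0.05,0,0],[0.05,0,0],[0.05,0,0],[0,0,0]], angular=[[0,0,0],[0,0,0],[0,0,0],[0,0,0],[0,0,0],[0,0,0],[0,0,0],[0,0,0],[0,0,0]])

```text
time_s: 14.65
tcp_pos: [0.5003, 0.0013, 0.1137]
ee_rot: [-0.0, 0.662, 0.749, -0.0]
wrist_force: [0.6, -0.2, 0.7]
width: 0.221
grip_force: 0.0
```

send_rows(delta_pos=[[0.04,0,0],[0.04,0,0],[0.03,0,0],[0.03,0,0],[0.03,0,0],[0.03,0,0],[0.03,0,0],[0.03,0,0],[0.03,0,0],[0.03,0,0],[0.03,0,0],[0.03,0,0]], angular=[[0,0,0],[0,0,0],[0,0,0],[0,0,0],[0,0,0],[0,0,0],[0,0,0],[0,0,0],[0,0,0],[0,0,0],[0,0,0],[0,0,0]])

```text
time_s: 16.15
tcp_pos: [0.498, 0.0201, 0.1137]
ee_rot: [-0.0, 0.662, 0.749, -0.0]
wrist_force: [1.4, 0.0, 0.4]
width: 0.216
grip_force: 0.1
```

send_rows(delta_pos=[[0.03,0,0],[0.03,0,0],[0.03,0,0],[0.03,0,0],[0.03,0,0],[0.03,0,0],[0.03,0,0],[0.03,0,0],[0.03,0,0],[0.03,0,0],[0.03,0,0],[0.03,0,0]], angular=[[0,0,0],[0,0,0],[0,0,0],[0,0,0],[0,0,0],[0,0,0],[0,0,0],[0,0,0],[0,0,0],[0,0,0],[0,0,0],[0,0,0]])

```text
time_s: 17.65
tcp_pos: [0.4959, 0.038, 0.1137]
ee_rot: [0.0, 0.662, 0.749, -0.0]
wrist_force: [-0.8, -0.1, 0.1]
width: 0.218
grip_force: 0.1
```

send_rows(delta_pos=[[0.02,0,0],[0.02,0,0],[0.02,0,0],[0.02,0,0],[0.02,0,0],[0.02,0,0],[0.02,0,0],[0.02,0,0]], angular=[[0,0,0],[0,0,0],[0,0,0],[0,0,0],[0,0,0],[0,0,0],[0,0,0],[0,0,0]])

```text
time_s: 18.65
tcp_pos: [0.4949, 0.0459, 0.1137]
ee_rot: [-0.0, 0.662, 0.749, 0.0]
wrist_force: [0.6, 0.6, 0.0]
width: 0.22
grip_force: 0.1
```

send_rows(delta_pos=[[0.02,0,0],[0.02,0,0]], angular=[[0,0,0],[0,0,0]])

```text
time_s: 18.9
tcp_pos: [0.4946, 0.0479, 0.1137]
ee_rot: [-0.0, 0.662, 0.749, -0.0]
wrist_force: [-0.3, 0.4, 0.9]
width: 0.221
grip_force: 0.1
```

send_rows(delta_pos=[[0.02,0,0],[0.02,0,0]], angular=[[0,0,0],[0,0,0]])

```text
time_s: 19.15
tcp_pos: [0.4944, 0.0499, 0.1137]
ee_rot: [-0.0, 0.662, 0.749, -0.0]
wrist_force: [-0.7, -1.0, 0.7]
width: 0.217
grip_force: 0.1
```

send_rows(delta_pos=[[0.02,0,0],[0.02,0,0]], angular=[[0,0,0],[0,0,0]])

```text
time_s: 19.4
tcp_pos: [0.4942, 0.0519, 0.1137]
ee_rot: [0.0, 0.662, 0.749, -0.0]
wrist_force: [0.2, -0.6, 0.4]
width: 0.219
grip_force: 0.1
```

send_rows(delta_pos=[[0.02,0,0],[0.02,0,0]], angular=[[0,0,0],[0,0,0]])

```text
time_s: 19.65
tcp_pos: [0.4941, 0.0535, 0.1139]
ee_rot: [0.0, 0.662, 0.749, -0.0]
wrist_force: [0.3, -3.2, 1.4]
width: 0.221
grip_force: 1.4
```

send_rows(delta_pos=[[0.02,0,0],[0.02,0,0]], angular=[[0,0,0],[0,0,0]])

```text
time_s: 19.9
tcp_pos: [0.4939, 0.0548, 0.114]
ee_rot: [0.001, 0.662, 0.749, -0.001]
wrist_force: [-0.6, -8.3, 1.8]
width: 0.221
grip_force: 4.3
```

send_rows(delta_pos=[[0.02,0,0],[0.02,0,0]], angular=[[0,0,0],[0,0,0]])

```text
time_s: 20.15
tcp_pos: [0.4939, 0.0556, 0.114]
ee_rot: [0.002, 0.662, 0.75, -0.002]
wrist_force: [-1.1, -14.7, 2.1]
width: 0.219
grip_force: 7.3
```

It has bitten at 14.7 N. One small nudge more, then hold.

send_rows(delta_pos=[[0.008,0,0],[0,0,0],[0,0,0]], angular=[[0,0,0],[0,0,0],[0,0,0]])

```text
time_s: 20.52
tcp_pos: [0.4939, 0.0556, 0.1141]
ee_rot: [0.002, 0.662, 0.75, -0.002]
wrist_force: [-1.0, -14.3, 1.3]
width: 0.219
grip_force: 7.1
```

send_rows(delta_pos=[[0.008,0,0],[0.004,0,0],[0,0,0]], angular=[[0,0,0],[0,0,0],[0,0,0]])

```text
time_s: 20.9
tcp_pos: [0.4939, 0.0558, 0.1141]
ee_rot: [0.002, 0.662, 0.75, -0.002]
wrist_force: [-0.7, -16.6, 1.3]
width: 0.22
grip_force: 8.2
```

16.6 N reached. I'll release straight back, rise and check.

send_rows(delta_pos=[[-0.02,0,0],[-0.03,0,0],[-0.05,0,0],[-0.1,0,0],[-0.2,0,0],[-0.2,0,0],[0,0,-0.6],[0,0,-0.8],[-0.8,0,-0.5],[-0.8,0,0],[-0.8,0,0],[0,0,0]], angular=[[0,0,0],[0,0,0],[0,0,0],[0,0,0],[0,0,0],[0,0,0],[0,0,0],[0,0,0],[0,0,0],[0,0,0],[0,0,0],[0,0,0]])

```text
time_s: 22.4
tcp_pos: [0.5119, -0.0928, 0.2089]
ee_rot: [0.0, 0.664, 0.748, 0.0]
wrist_force: [-1.0, -0.7, 0.1]
width: 0.222
grip_force: 0.0
```

```bash
python3 - <<'E'
from h import *
p=imaging.get_image("top");s=imaging.get_image("scene")
a=p["img"][110:270,140:420,::-1];b=s["img"][140:260,200:400,::-1]
cv2.imwrite("pics/c3.png",np.vstack([cv2.resize(a,(525,300),interpolation=2),cv2.resize(b,(525,300),interpolation=2)]))
for q in (p,s):
    d=nets.cut_out(q,"roller")
    if not d: continue
    m=d[0]["region"].astype(np.uint8)
    rc=cv2.minAreaRect(max(cv2.findContours(m,0,1)[0],key=cv2.contourArea))
    w=at(q,*rc[0],.036);print(rc,w.round(4))
    ux=np.array([-.1213,.9926]);print("clamp x",(w[:2]-[.5115,-.0621])@ux-.125)
E
```

```text
((280.0792541503906, 187.71340942382812), (39.20319366455078, 12.81005859375), 83.6598129272461) [0.4996 0.0802 0.036 ]
clamp x 0.017733413799123493
((257.0, 209.00001525878906), (40.74597930908203, 11.64171028137207), 14.03624439239502) [0.5041 0.0776 0.036 ]
clamp x 0.014542432541313682
```

View pics/c3.png

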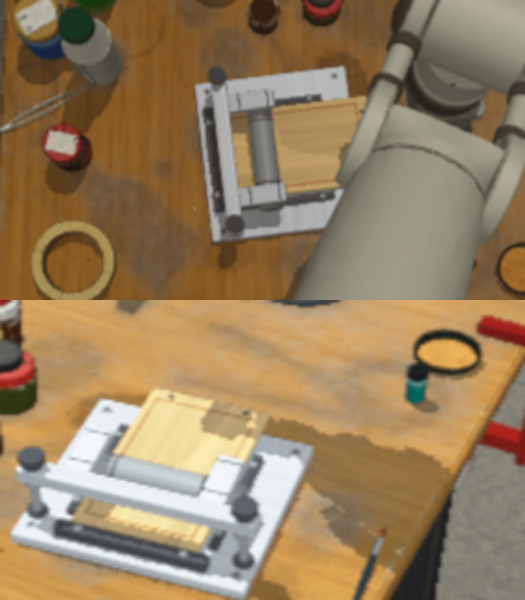

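The picture shows the roller under both jaws, square, with its axis about 17 mm inside the mouth. It stayed there after release. The plaque is home, and the jar and vial haven't moved.

```bash
python3 -c "
from h import *
print(job.hand_in())"
```

```text
the job is handed in; nothing more can be done
None
```

I handed the job in: the plaque is home on the stop rail (about 16 N), and the roller was pushed to about 16.6 N and stayed in place square when let go, its axis about 17 mm inside the mouth; the jar and vial were not touched, and no verdict was returned.

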